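# Index the pin turntable to its third click stop and hold it

## Task

Pull the tray of the small grey bench cabinet all the way out to its stop, then grip the bar knob in the middle of its turntable and turn it clockwise (seen from above), counting the clicks, to the third stop from where it rests, without going on past that stop. Finish with the gripper still holding the knob steady at the third stop: do not let go. Leave the tray fully out, and leave the two boxes of pins on the table and the pin base on the cabinet where they are.

Things in the scene. Friction and masses are not known exactly. Their poses are not given: they have to be found in the camera images.
- tray (a joint): How far the tray is pulled out, in m, out of its grey sheet-metal cabinet (fixed on the table; 240 wide, 250 deep, 110 high; the lowest 23 of its front is a fixed panel): 0 shut, 0.19 fully out against its stop. It may start up to 30 mm open. Sliding friction about 4 N; it stays where it is left.
- tray_handle (a point): Centre of the tray's level steel bar handle: round, 11 mm thick, 120 long, along the cabinet's y, 50 in front of the tray's front panel, 39 below the cabinet's top; the panel's top edge is 23 above it. Pinch it from above, one finger each side of the bar. Its axes are the cabinet's: x points from front to back; the tray slides out along -x, roughly to the robot's left (+y).
- turret (a joint): Angle of the turntable in rad, growing clockwise seen from above. It rests at 0 at the start. Click stops (detents) lie every 22.5 degrees (0.393): first 0.393, second 0.785, third 1.178, and on to 3.14 (end stop). Between stops the resistance rises and falls up to about 0.15 N m, and the turntable pulls itself into the nearest stop. It cannot turn below -0.05.
- turret_grip (a point): On the turntable's vertical axis, at the height to grip its bar knob (TCP here, pointing down). The knob is a bar 44 long, 14 thick; its top is 16 above this point, its foot 26 below. The bar lies along this point's x axis (at angle 0 the cabinet's x); the fingers close along its y. It lies 165 behind the tray handle (cabinet +x), 4 lower; tray shut, it is under the cabinet's top.
- turret_disc (a point): Centre of the upper face of the turntable's flat black disc, 160 in diameter, under the knob (26 below turret_grip; a collar of 20 radius stands 3 high round the knob's foot). Copper pins in sockets stand near the rim, 58 to 76 from the axis, 25 tall, beyond the ends of the bar but not beside its flat faces. Tray fully out, the axis is 90 in front of the cabinet's top.
- pin_box: Bystander: open lilac plastic box of copper pins, 90 x 120 x 35 high, loose on the table beyond where the tray comes out. Origin: centre of its underside.
- brass_tray: Bystander: shallow brass tray of copper pins, 100 x 150 x 18 high, loose on the table beside the lilac box. Origin: centre of its underside.
- pin_base: Bystander: black pin base 36 x 36, 44 high with its copper pin, loose on the rear half of the cabinet's top. Origin: centre of its underside.

How it is judged:
By the outcome, as a careful person would: the job done as asked, in the order asked, and still so for the second after the job is handed in, while the arm keeps its last pose, push and grip.
It also fails if it takes over 51 s, if anything falls off the work surface, if the arm or the gripper's body presses on something with over 40 N, if the wrist force passes 120 N, or if a joint passes its speed limit or range.

## Robot

A 7-joint arm with a two-finger parallel gripper is mounted at the origin on the work surface. World frame = base frame: x ahead of the robot, y to its left, z up, the work surface at z = 0. Lengths are in m, angles in rad, forces in N, time in s.
With the tool pointing down it reaches from about 0.4 to 0.925 m from the base axis. Payload 4.1 kg.
Tool frame: the origin (TCP) lies between the finger pads, 19 mm behind the fingertips; this is the grasp point; z points along the fingers, y is the line along which they close (so a half turn about z gives the same grasp; the last joint's range is limited). The gripper opens to 85 mm and grips with 20 to 120 N. Pads are 22 mm wide; open, the fingers measure 114 mm over their backs; the gripper's body (76 mm by 85 mm) begins 54 mm behind the grasp point. The pads swing forward as they close: fully open they stand 13 mm farther back than shut.
Start: joints at [1.042, 0.398, 0.045, 1.537, -0.019, 1.207, -0.051], TCP at [0.271, -0.591, 0.25] pointing down, gripper open.
Joint ranges: [-2.82, 2.82], [-0.49, 2.23], [-1.37, 1.46], [0, 2.46], [-1.36, 4.5], [0.23, 2], [-2.94, 2.94]. Speed limits (rad/s): [2.57, 2.57, 3.14, 3.14, 3.14, 3.14, 3.14].

## Interface

Orientations are given as a rotation vector (axis times angle).
In Python, from workcell import env, viewer gives the robot as it stands. The module is installed in compiled form; this text tells all that it offers.
- The arm moves only by the tool carry_out, never from a script. Its argument "rows" is a list of rows, each a list of 2 entries, a list of its own where there are three numbers: the shift along the tool's x, y, z normalised to -1 to 1, where 1 is 0.1 m, then the turn, a rotation vector about the tool's x, y, z normalised to -1 to 1, where 1 is 30 degrees. A call has 1 to 8 rows; each row is the pose to reach, as a shift and turn from the pose commanded when the call began, along the tool's axes at that moment; what a row does not reach only later rows make up. A row lasts 1/10 s, in which the tool goes at most 50 mm and 8.59 degrees, less where a joint would pass 70% of its speed; a pose out of reach is approached as far as the arm can. A call with a number of a shift or a turn outside -1 to 1 is refused whole. A call with a gripper value outside its range is refused whole. "grip" is the opening, from 0 (shut) to 1 (fully open), set as the call begins (left out, the last holds). The fingers move at their own pace and stop on an object; "grip_force" is the grip in N (left out, the last holds). Time passes only in rows, so rows that repeat a pose let the fingers close. It gives the time, the measured TCP pose, the force, the opening and the grip force at its end, in the units of the state.
- env.sense(): the state, without advancing time (a new reading comes with each control period).
- viewer.camera(name): name is "scene" or "side" or "wrist"; returns a dict with "img" (480x640x3 uint8, red, green, blue), "z_map" (480x640 float32, m along the optical axis (not along the pixel's ray), 0 where there is no reading), "fx", "fy", "cx", "cy" (pixels), "dist_coeffs" ([k1, k2, p1, p2, k3] as OpenCV has them; the pictures are not rectified), "T" (4x4, takes a point from camera to world coordinates). Camera axes: x right, y down, z forward; pixel columns grow to the right and rows downward; lengths in m; the calibration is good to about 2 mm. A picture is of the moment at which its call begins.
- env.finish_job(): hands the job in; it is judged then, once.
The state is a dict: "time_s": time; "qpos": joint angles; "qvel": joint speeds; "tau": joint torques, N m; "eef_pos": TCP position; "eef_rot": TCP orientation; "force": force on the tool from outside, world axes, zero at the start; "wrist_torque": the same for the moment, N m; "grip_width": finger opening in m; "finger_force": force on a finger pad.
Only numpy, scipy, OpenCV 4.12 (cv2) and the standard library are available. Lean on these libraries where they do the work, as an engineer would, in place of code of your own. Each camera call takes 0.05 s, during which the arm holds its last target. There are 200 camera calls.

## Working session

There is one attempt and no reset: what is moved stays moved. The work goes in short steps, Python scripts to look and compute and a tool call to move; the robot and the scene stay as the last step left them, time stands still between calls to the robot, and variables do not carry over. Pictures are saved under pics/ and viewed, at most 10 in all, crops included, and the job is handed in when it is done.

Besides the shell and the picture viewer there is one more tool, called by a JSON object that holds its "op" and its "data". carry_out: Moves the arm, as the interface text tells. Its arguments: {"type":"object","properties":{"rows":{"type":"array"},"grip":{"type":"number"},"grip_force":{"type":"number"}},"required":["rows"]}

```bash
mkdir -p pics
cat > h.py <<'E'
import numpy as np, cv2
from workcell import env, viewer
def cam(n):
    c=viewer.camera(n); c['K']=np.array([[c['fx'],0,c['cx']],[0,c['fy'],c['cy']],[0,0,1.]]); c['d']=np.array(c['dist_coeffs'],float); c['T']=np.array(c['T']); return c
def rays(c,uv):
    p=cv2.undistortPoints(np.array(uv,float).reshape(-1,1,2),c['K'],c['d'])[:,0]
    return np.c_[p,np.ones(len(p))]@c['T'][:3,:3].T
def onplane(c,uv,z):
    r=rays(c,uv); o=c['T'][:3,3]; return o+r*((z-o[2])/r[:,2])[:,None]
def depth(c,uv):
    uv=np.array(uv).reshape(-1,2).astype(int); zz=c['z_map'][uv[:,1],uv[:,0]]
    return c['T'][:3,3]+rays(c,uv)*zz[:,None]
def cloud(c):
    v,u=np.mgrid[0:480,0:640]; return depth(c,np.c_[u.ravel(),v.ravel()]).reshape(480,640,3)
E
python3 - <<'E'
from h import *
s=env.sense(); print({k:np.round(v,3) for k,v in s.items()})
for n in ['scene','side']:
    c=cam(n); cv2.imwrite(f'pics/{n}0.png',c['img'][:,:,::-1]); np.savez(f'{n}0.npz',**c); print(n,c['T'].round(3),c['fx'],c['d'])
E
```

```text
{'time_s': np.float64(0.0), 'qpos': array([ 1.042,  0.399,  0.045,  1.538, -0.019,  1.207, -0.051]), 'qvel': array([ 0.001,  0.002,  0.001, -0.001,  0.002, -0.001, -0.001]), 'tau': array([-0.0000e+00, -4.7511e+01,  1.3650e+00, -2.5422e+01,  1.2000e-02,
        9.0000e-03, -0.0000e+00]), 'eef_pos': array([ 0.271, -0.59 ,  0.249]), 'eef_rot': array([-3.067e+00, -6.700e-01,  1.000e-03]), 'force': array([0.046, 0.276, 0.53 ]), 'wrist_torque': array([-0.063, -0.014, -0.014]), 'finger_force': np.float64(0.0), 'grip_width': np.float64(0.085)}
scene [[ 0.608  0.64  -0.47   1.049]
 [ 0.794 -0.483  0.369 -0.393]
 [ 0.009 -0.598 -0.802  0.963]
 [ 0.     0.     0.     1.   ]] 539.5598667367954 [-0.08707319  0.          0.          0.          0.        ]
side [[-0.98  -0.136  0.142  0.391]
 [-0.197  0.642 -0.741  0.788]
 [ 0.009 -0.755 -0.656  0.789]
 [ 0.     0.     0.     1.   ]] 524.1388405000527 [-0.05017631  0.          0.          0.          0.        ]
```

View pics/scene0.png

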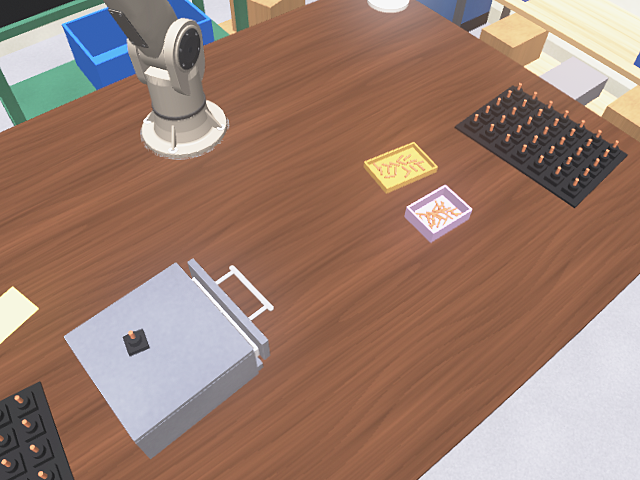

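View pics/side0.png

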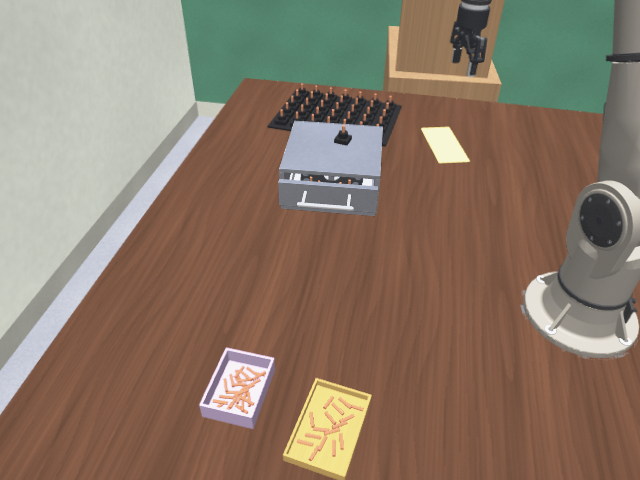

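The scene view shows the cabinet top with corners near (65,337), (178,264), (258,352), (150,455). The bar handle runs from (233,267) to (271,308) and the pin base sits at (136,343). The side view shows the handle from (299,206) to (352,208), the tray slightly open, and the boxes at (238,388) and (328,428).

Run:
```python
from h import *
c=dict(np.load('scene0.npz')); P=cloud(c)
m=((abs(P[...,2]-.11)<.006)&(P[...,0]<.9)).astype(np.uint8)
n,l,st,ce=cv2.connectedComponentsWithStats(m); i=1+st[1:,4].argmax(); print(st[i],ce[i])
q=onplane(c,np.argwhere(l==i)[:,::-1],.11)
r=cv2.minAreaRect((q[:,:2]*1000).astype(np.float32)); print(r,cv2.boxPoints(r).round(1))
bx=cv2.boxPoints(r)
# handle: bright pixels, in two views
for n,roi in [('scene',(225,260,280,315)),('side',(292,198,360,214))]:
    c=dict(np.load(n+'0.npz')); g=c['img'].min(2); mm=np.zeros_like(g); x0,y0,x1,y1=roi
    mm[y0:y1,x0:x1]=(g[y0:y1,x0:x1]>150)
    uv=np.argwhere(mm)[:,::-1]; p=onplane(c,uv,.071+.003)[:,:2]; d=depth(c,uv)
    print(n,len(uv),'z',np.percentile(d[:,2],[5,50,95]).round(3))
    # rows along cabinet
    k=cv2.minAreaRect((p*1000).astype(np.float32)); print(k)
    np.save(n+'h.npy',p)
    print(uv[[uv[:,0].argmin(),uv[:,0].argmax()]], p[[uv[:,0].argmin(),uv[:,0].argmax()]].round(4))
```

```text
[   64   262   190   181 17105] [157.15819936 349.11464484]
((569.0093383789062, -354.28094482421875), (244.61570739746094, 241.22381591796875), 4.353919982910156) [[ 437.9 -243.3]
 [ 456.2 -483.8]
 [ 700.1 -465.3]
 [ 681.8 -224.7]]
scene 644 z [0.006 0.078 0.097]
((554.19384765625, -184.1117401123047), (130.64028930664062, 77.8682861328125), 4.401866912841797)
[[225 274]
 [273 306]] [[ 0.4972 -0.1746]
 [ 0.6122 -0.1406]]
side 266 z [0.069 0.073 0.077]
((554.5365600585938, -155.68153381347656), (126.60919952392578, 41.74775695800781), 12.101338386535645)
[[297 202]
 [353 207]] [[ 0.6176 -0.1478]
 [ 0.4898 -0.1558]]
```

Run:
```python
from h import *
a=np.deg2rad(4.4); w=np.array([np.cos(a),np.sin(a)]); o=np.array([-np.sin(a),np.cos(a)])
for n,roi in [('scene',(225,260,280,315)),('side',(292,198,360,214))]:
    c=dict(np.load(n+'0.npz')); g=c['img'].min(2); mm=np.zeros_like(g); x0,y0,x1,y1=roi
    mm[y0:y1,x0:x1]=(g[y0:y1,x0:x1]>150)
    uv=np.argwhere(mm)[:,::-1]; d=depth(c,uv); p=onplane(c,uv,.074)[:,:2]
    P=np.c_[p@w,p@o]
    lo=P[:,1].max()
    b=P[P[:,1]>lo-.014]; print(n,'out range',lo, 'w range',np.percentile(b[:,0],[1,99]), 'hist',np.histogram(P[:,1],bins=np.arange(lo-.08,lo+.004,.004))[0])
    if n=='side': print(d.min(0),d.max(0))
    cc=[(b[:,0].min()+b[:,0].max())/2,lo-.0055]; print('centre',np.array(cc)[0]*w+cc[1]*o, cc)
    s=P[:,1]>lo-.011; print('slope',np.polyfit(P[s,0],P[s,1],1))
# cabinet top 
c=dict(np.load('scene0.npz'));C=np.array([.569,-.3543]); print('cab',C@w,C@o,'front',C@o+.125)
c=dict(np.load('side0.npz')); P=cloud(c); m=((abs(P[...,2]-.11)<.006)&(P[...,0]<.9)&(P[...,1]<-.15)).astype(np.uint8)
n,l,st,ce=cv2.connectedComponentsWithStats(m); i=1+st[1:,4].argmax(); q=onplane(c,np.argwhere(l==i)[:,::-1],.11)
print(cv2.minAreaRect((q[:,:2]*1000).astype(np.float32)))
from scipy.spatial.transform import Rotation as R
print(R.from_rotvec(env.sense()['eef_rot']).as_matrix().round(4))
```

```text
scene out range -0.18715018126939303 w range [0.47484301 0.60223213] hist [  3   6   0  16  38  47  56  21   0   1   3   7  12  18  18  19  16 117
 125 121   0]
centre [ 0.55162754 -0.15077422] [np.float64(0.5384345042452481), np.float64(-0.19265018126939304)]
slope [ 0.00286937 -0.19413244]
side out range -0.1817589333627831 w range [0.47816958 0.60323762] hist [ 0  0  0  0  0  0  0  0  2  4  4  4  6  6  6  7 46 61 61 59  0]
[ 0.39129846 -0.20263738  0.03790301] [0.62901094 0.78807092 0.78862705]
centre [ 0.55307033 -0.14525602] [np.float64(0.540296394623065), np.float64(-0.1872589333627831)]
slope [ 0.00078895 -0.18781502]
cab 0.5401414643517857 -0.3969089171181577 front -0.2719089171181577
((568.7976684570312, -346.14849853515625), (239.3844757080078, 249.34881591796875), 4.54160213470459)
[[ 9.090e-01  4.167e-01 -9.000e-04]
 [ 4.167e-01 -9.090e-01  1.600e-03]
 [-1.000e-04 -1.800e-03 -1.000e+00]]
```

{"op": "carry_out", "data": {"rows": [[[0.15,-0.1,0],[0,0,0.12]],[[0.4,-0.26,0],[0,0,0.3]],[[0.64,-0.41,0],[0,0,0.48]],[[0.88,-0.57,0],[0,0,0.673]]], "grip": 0.55}}

```text
time_s: 0.5
eef_pos: [0.3274, -0.5013, 0.2494]
eef_rot: [-3.139, -0.115, 0.001]
force: [0.2, 0.1, 0.7]
grip_width: 0.0471
finger_force: 0.0
```

{"op": "carry_out", "data": {"rows": [[[0.16,-0.21,0],[0,0,0]],[[0.32,-0.42,0],[0,0,0]],[[0.48,-0.63,0],[0,0,0]],[[0.63,-0.84,0],[0,0,0]]]}}

```text
time_s: 0.9
eef_pos: [0.3838, -0.4125, 0.2496]
eef_rot: [-3.139, -0.122, 0.001]
force: [-0.3, -0.2, 0.3]
grip_width: 0.047
finger_force: 0.0
```

{"op": "carry_out", "data": {"rows": [[[0.16,-0.21,0],[0,0,0]],[[0.32,-0.42,0],[0,0,0]],[[0.48,-0.63,0],[0,0,0]],[[0.63,-0.84,0],[0,0,0]]]}}

```text
time_s: 1.3
eef_pos: [0.44, -0.324, 0.2496]
eef_rot: [-3.139, -0.122, 0.001]
force: [0.3, 0.2, -0.0]
grip_width: 0.047
finger_force: 0.0
```

{"op": "carry_out", "data": {"rows": [[[0.16,-0.21,0],[0,0,0]],[[0.32,-0.42,0],[0,0,0]],[[0.48,-0.63,0],[0,0,0]],[[0.63,-0.84,0],[0,0,0]]]}}

```text
time_s: 1.7
eef_pos: [0.4963, -0.2354, 0.2496]
eef_rot: [-3.139, -0.122, 0.001]
force: [0.4, 0.2, -0.4]
grip_width: 0.047
finger_force: 0.0
```

{"op": "carry_out", "data": {"rows": [[[0.16,-0.21,0],[0,0,0]],[[0.32,-0.42,0],[0,0,0]],[[0.48,-0.63,0],[0,0,0]],[[0.63,-0.84,0],[0,0,0]],[[0.63,-0.84,0],[0,0,0]],[[0.63,-0.84,0],[0,0,0]]]}}

```text
time_s: 2.3
eef_pos: [0.5521, -0.1477, 0.2495]
eef_rot: [3.139, 0.124, -0.002]
force: [0.1, -1.3, -0.6]
grip_width: 0.0468
finger_force: 0.0
```

Run:
```python
from h import *
from scipy.spatial.transform import Rotation as R
s=env.sense(); print(s['time_s'],s['eef_pos'].round(4),s['qpos'].round(2),s['grip_width'],s['force'].round(2)); print(R.from_rotvec(s['eef_rot']).as_matrix().round(3))
c=cam('wrist'); cv2.imwrite('pics/w1.png',c['img'][:,:,::-1]); np.savez('w1.npz',**c)
```

```text
2.3 [ 0.5521 -0.1477  0.2495] [ 0.33  0.26 -0.17  1.72  0.05  1.16 -1.35] 0.04683334315223919 [ 0.08 -1.28 -0.59]
[[ 0.997  0.079 -0.001]
 [ 0.079 -0.997 -0.   ]
 [-0.001  0.    -1.   ]]
```

View pics/w1.png

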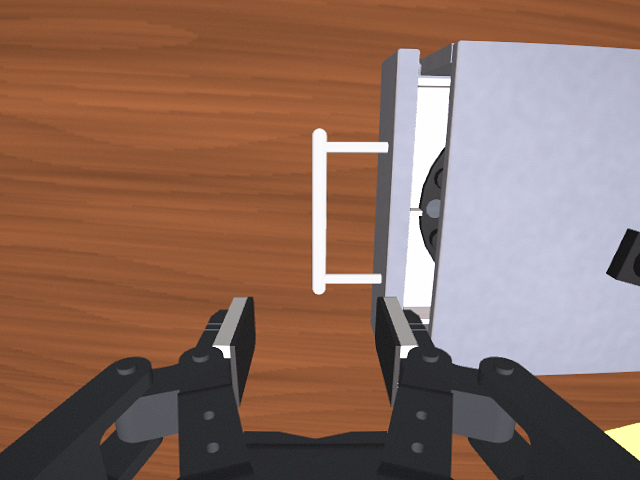

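The wrist view shows the bar from (319,130) to (319,292), midway between the fingers and aligned with them. The panel is right of column 375. I'll cast this view onto the bar's height to confirm the position.

Run:
```python
from h import *
c=dict(np.load('w1.npz')); P=onplane(c,[[320,128],[319,294],[319,211]],.072); print(P.round(4)); print(depth(c,[[319,180],[319,250],[550,150],[405,180]]).round(4))
print(onplane(c,[[459,41],[433,375]],.11).round(4), onplane(c,[[398,49],[385,300],[410,300]],.094).round(4))
```

```text
[[ 0.6195 -0.1467  0.072 ]
 [ 0.489  -0.1567  0.072 ]
 [ 0.5581 -0.151   0.072 ]]
[[ 0.5826 -0.1489  0.0772]
 [ 0.5281 -0.1534  0.0762]
 [ 0.6204 -0.2979  0.1099]
 [ 0.5901 -0.2082  0.0941]]
[[ 0.6795 -0.2259  0.11  ]
 [ 0.4446 -0.2486  0.11  ]] [[ 0.6739 -0.1922  0.094 ]
 [ 0.498  -0.2062  0.094 ]
 [ 0.4994 -0.2254  0.094 ]]
```

{"op": "carry_out", "data": {"rows": [[[0.02,0.03,0.2],[0,0,0]],[[0.02,0.03,0.45],[0,0,0]],[[0.02,0.03,0.7],[0,0,0]],[[0.02,0.03,0.95],[0,0,0]]]}}

```text
time_s: 2.75
eef_pos: [0.5537, -0.1528, 0.1541]
eef_rot: [3.138, 0.117, -0.0]
force: [-0.3, 0.9, 0.7]
grip_width: 0.0467
finger_force: 0.0
```

{"op": "carry_out", "data": {"rows": [[[0,0,0.2],[0,0,0]],[[0,0,0.4],[0,0,0]],[[0,0,0.6],[0,0,0]],[[0,0,0.75],[0,0,0]],[[0,0,0.84],[0,0,0]],[[0,0,0.84],[0,0,0]]]}}

```text
time_s: 3.35
eef_pos: [0.5535, -0.1513, 0.0699]
eef_rot: [-3.139, -0.12, 0.004]
force: [-1.2, -0.5, -0.3]
grip_width: 0.0469
finger_force: 0.0
```

{"op": "carry_out", "data": {"rows": [[[0,0,0],[0,0,0]],[[0,0,0],[0,0,0]],[[0,0,0],[0,0,0]],[[0,0,0],[0,0,0]],[[0,0,0],[0,0,0]],[[0,0,0],[0,0,0]]], "grip": 0, "grip_force": 40}}

```text
time_s: 3.95
eef_pos: [0.5554, -0.1507, 0.0721]
eef_rot: [3.139, 0.122, 0.003]
force: [-0.9, 0.6, 5.4]
grip_width: 0.0096
finger_force: 39.2
```

{"op": "carry_out", "data": {"rows": [[[0,-0.06,0],[0,0,0]],[[0,-0.18,0],[0,0,0]],[[0,-0.32,0],[0,0,0]],[[0,-0.46,0],[0,0,0]],[[0,-0.6,0],[0,0,0]],[[0,-0.72,0],[0,0,0]],[[0,-0.8,0],[0,0,0]]]}}

```text
time_s: 4.65
eef_pos: [0.5492, -0.0719, 0.0721]
eef_rot: [3.137, 0.121, 0.003]
force: [-0.6, -4.1, 6.4]
grip_width: 0.0096
finger_force: 39.6
```

{"op": "carry_out", "data": {"rows": [[[0,-0.1,0],[0,0,0]],[[0,-0.25,0],[0,0,0]],[[0,-0.4,0],[0,0,0]],[[0,-0.55,0],[0,0,0]],[[0,-0.65,0],[0,0,0]],[[0,-0.7,0],[0,0,0]],[[0,-0.7,0],[0,0,0]]]}}

```text
time_s: 5.35
eef_pos: [0.5436, -0.0006, 0.072]
eef_rot: [3.139, 0.123, 0.003]
force: [-1.3, -0.2, 6.3]
grip_width: 0.0094
finger_force: 39.7
```

{"op": "carry_out", "data": {"rows": [[[0,-0.05,0],[0,0,0]],[[0,-0.1,0],[0,0,0]],[[0,-0.15,0],[0,0,0]],[[0,-0.15,0],[0,0,0]]]}}

```text
time_s: 5.75
eef_pos: [0.5425, 0.0134, 0.072]
eef_rot: [3.138, 0.122, 0.003]
force: [-1.3, -0.6, 7.4]
grip_width: 0.0099
finger_force: 39.7
```

Travelled 164 mm with no stop felt yet. I'll creep on.

{"op": "carry_out", "data": {"rows": [[[0,-0.03,0],[0,0,0]],[[0,-0.06,0],[0,0,0]],[[0,-0.09,0],[0,0,0]],[[0,-0.09,0],[0,0,0]]]}}

```text
time_s: 6.15
eef_pos: [0.542, 0.0204, 0.0721]
eef_rot: [3.136, 0.12, 0.003]
force: [-0.9, -5.7, 6.5]
grip_width: 0.0094
finger_force: 39.9
```

{"op": "carry_out", "data": {"rows": [[[0,-0.02,0],[0,0,0]],[[0,-0.04,0],[0,0,0]],[[0,-0.04,0],[0,0,0]]]}}

```text
time_s: 6.45
eef_pos: [0.542, 0.0205, 0.0721]
eef_rot: [3.132, 0.117, 0.003]
force: [0.1, -11.7, 7.0]
grip_width: 0.0096
finger_force: 39.9
```

{"op": "carry_out", "data": {"rows": [[[0,0.03,0],[0,0,0]],[[0,0.03,0],[0,0,0]],[[0,0.03,0],[0,0,0]],[[0,0.03,0],[0,0,0]]], "grip": 0.5}}

```text
time_s: 6.85
eef_pos: [0.5407, 0.0247, 0.0707]
eef_rot: [-3.139, -0.124, 0.001]
force: [0.8, 0.6, -1.0]
grip_width: 0.0421
finger_force: 0.0
```

{"op": "carry_out", "data": {"rows": [[[0,0,-0.1],[0,0,0]],[[0,0,-0.3],[0,0,0]],[[0,0,-0.5],[0,0,0]],[[0,0,-0.75],[0,0,0]],[[0,0,-1],[0,0,0]]]}}

```text
time_s: 7.35
eef_pos: [0.5409, 0.0241, 0.1725]
eef_rot: [-3.139, -0.123, -0.0]
force: [-0.0, 0.4, 0.2]
grip_width: 0.0428
finger_force: 0.0
```

{"op": "carry_out", "data": {"rows": [[[0,0.2,-0.1],[0,0,-0.28]],[[0,0.4,-0.2],[0,0,-0.56]],[[0,0.6,-0.3],[0,0,-0.84]],[[0,0.8,-0.4],[0,0,-1]]]}}

```text
time_s: 7.75
eef_pos: [0.5473, -0.0564, 0.2122]
eef_rot: [2.998, 0.938, 0.001]
force: [0.5, 0.4, 0.5]
grip_width: 0.0428
finger_force: 0.0
```

{"op": "carry_out", "data": {"rows": [[[0,0,0],[0,0,-0.28]],[[0,0,0],[0,0,-0.56]],[[0,0,0],[0,0,-0.84]],[[0,0,0],[0,0,-1]]]}}

```text
time_s: 8.15
eef_pos: [0.5472, -0.0557, 0.2117]
eef_rot: [2.653, 1.681, 0.001]
force: [-0.0, -0.1, -0.2]
grip_width: 0.0427
finger_force: 0.0
```

{"op": "carry_out", "data": {"rows": [[[0,0,0],[0,0,-0.28]],[[0,0,0],[0,0,-0.56]],[[0,0,0],[0,0,-0.84]],[[0,0,0],[0,0,-1]],[[0,0,0],[0,0,-1]]]}}

```text
time_s: 8.65
eef_pos: [0.5473, -0.0557, 0.2116]
eef_rot: [2.133, 2.306, 0.001]
force: [-0.1, -0.2, -0.6]
grip_width: 0.0425
finger_force: 0.0
```

Run:
```python
from h import *
from scipy.spatial.transform import Rotation as R
s=env.sense(); print(s['time_s'],s['eef_pos'].round(4),s['qpos'].round(2),s['grip_width'],s['force'].round(2)); print(R.from_rotvec(s['eef_rot']).as_matrix().round(3))
c=cam('wrist'); cv2.imwrite('pics/w2.png',c['img'][:,:,::-1]); np.savez('w2.npz',**c)
c=cam('scene'); cv2.imwrite('pics/s2.png',c['img'][:,:,::-1]); np.savez('s2.npz',**c)
```

```text
8.65 [ 0.5473 -0.0557  0.2116] [ 0.37  0.27 -0.42  1.81  0.12  1.08 -0.01] 0.0424628634804324 [-0.11 -0.18 -0.56]
[[-0.078  0.997  0.001]
 [ 0.997  0.078  0.   ]
 [-0.     0.001 -1.   ]]
```

View pics/w2.png

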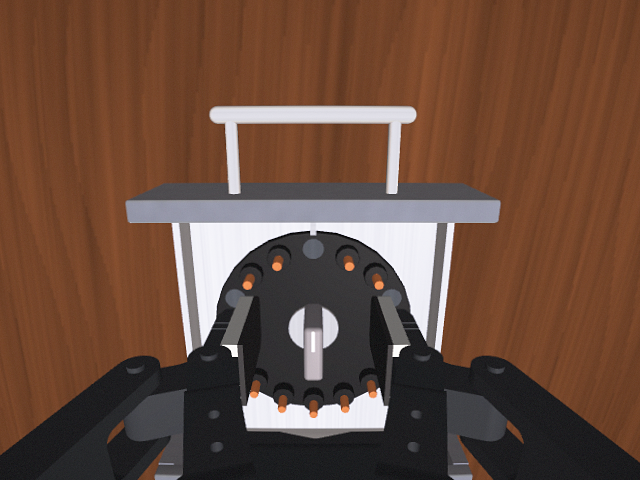

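View pics/s2.png

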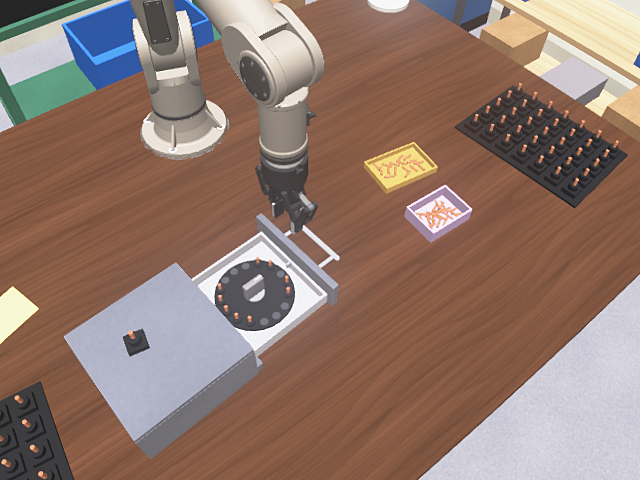

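The tray is out. In the wrist view the knob's top face runs from about (313,328) to (313,380), aligned with the tool, and the bar handle is at row 115. The scene view shows the knob at (254,289). Now I'll measure the axis.

Run:
```python
from h import *
c=dict(np.load('w2.npz')); P=onplane(c,[[313.5,327],[313.5,380],[305,355],[322,355]],.083); print('knob',P.round(4), depth(c,[[313,350]]).round(4))
print('handle',onplane(c,[[210,115],[416,115]],.072).round(4).tolist())
# disc: dark pixels at z~.041 in scene
for n in ['s2','w2']:
    c=dict(np.load(n+'.npz')); Q=cloud(c); m=(abs(Q[...,2]-.041)<.005)&(c['img'].max(2)<90)&(abs(Q[...,0]-.555)<.1)&(abs(Q[...,1]+.144)<.1)
    q=Q[m][:,:2]; (x,y),r=cv2.minEnclosingCircle((q*1000).astype(np.float32)); print(n,len(q),x,y,r)
```

```text
knob [[ 0.5527 -0.1232  0.083 ]
 [ 0.5561 -0.1675  0.083 ]
 [ 0.5483 -0.1465  0.083 ]
 [ 0.5606 -0.1455  0.083 ]] [[ 0.5536 -0.1399  0.0861]]
handle [[0.4765, 0.0144, 0.072], [0.6059, 0.0246, 0.072]]
s2 804 552.0950927734375 -146.4965362548828 79.5832290649414
w2 14577 555.046630859375 -162.25900268554688 97.25020599365234
```

{"op": "carry_out", "data": {"rows": [[[-0.15,0,0],[0,0,0]],[[-0.4,0,0],[0,0,0]],[[-0.65,0,0],[0,0,0]],[[-0.85,0,0],[0,0,0]],[[-0.895,0,0.2],[0,0,0]],[[-0.895,0,0.4],[0,0,0]],[[-0.895,0,0.6],[0,0,0]],[[-0.895,0,0.7],[0,0,0]]]}}

```text
time_s: 9.55
eef_pos: [0.5529, -0.1465, 0.1393]
eef_rot: [-2.135, -2.302, 0.003]
force: [0.2, -0.1, 0.7]
grip_width: 0.0429
finger_force: 0.0
```

{"op": "carry_out", "data": {"rows": [[[0,0,0.15],[0,0,0]],[[0,0,0.3],[0,0,0]],[[0,0,0.45],[0,0,0]],[[0,0,0.6],[0,0,0]],[[0,0,0.69],[0,0,0]],[[0,0,0.71],[0,0,0]],[[0,0,0.71],[0,0,0]]]}}

```text
time_s: 10.25
eef_pos: [0.5542, -0.1452, 0.0698]
eef_rot: [-2.133, -2.306, 0.0]
force: [0.4, 0.0, 0.2]
grip_width: 0.043
finger_force: 0.0
```

Run:
```python
from h import *
from scipy.spatial.transform import Rotation as R
s=env.sense(); print(s['time_s'],s['eef_pos'].round(4),s['force'].round(2)); print(R.from_rotvec(s['eef_rot']).as_matrix().round(3))
c=cam('wrist'); cv2.imwrite('pics/w3.png',c['img'][:,:,::-1]); np.savez('w3.npz',**c)
```

```text
10.25 [ 0.5542 -0.1452  0.0698] [0.39 0.04 0.21]
[[-0.078  0.997 -0.   ]
 [ 0.997  0.078  0.   ]
 [ 0.    -0.    -1.   ]]
```

View pics/w3.png

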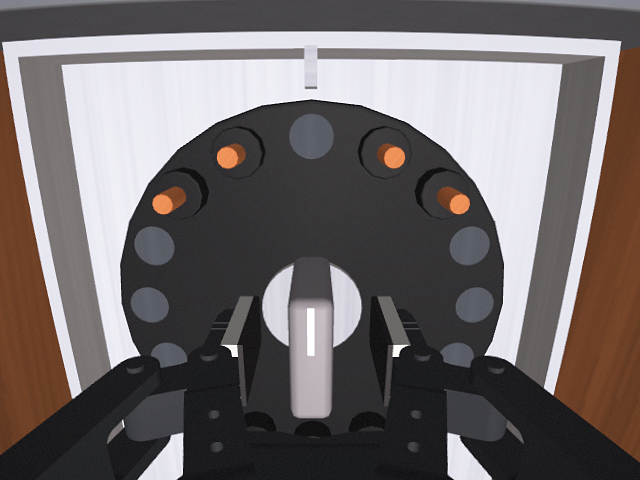

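The wrist view shows the knob at (311,355), centred between the pads at columns 245 and 385, and parallel to them. The empty socket at (311,136) sits under the tray's white index mark. I'll close on the knob.

{"op": "carry_out", "data": {"rows": [[[0,0,0],[0,0,0]],[[0,0,0],[0,0,0]],[[0,0,0],[0,0,0]],[[0,0,0],[0,0,0]],[[0,0,0],[0,0,0]],[[0,0,0],[0,0,0]]], "grip": 0, "grip_force": 40}}

```text
time_s: 10.9
eef_pos: [0.5529, -0.1456, 0.0707]
eef_rot: [-2.133, -2.304, 0.003]
force: [-5.3, 1.1, 4.1]
grip_width: 0.0136
finger_force: 40.4
```

```bash
cat > st.py <<'E'
from h import *
from scipy.spatial.transform import Rotation as R
s=env.sense(); m=R.from_rotvec(s['eef_rot']).as_matrix(); print(s['time_s'],s['eef_pos'].round(4),'F',s['force'].round(2),'M',s['wrist_torque'].round(3),'yaw',np.degrees(np.arctan2(m[1,1],m[0,1])).round(2),s['grip_width'],s['qpos'].round(2))
E
python3 st.py
```

```text
10.9 [ 0.5529 -0.1456  0.0707] F [-5.26  1.08  4.11] M [0.054 0.783 0.038] yaw 4.42 0.013593764685611657 [ 0.45  0.48 -0.33  1.88  0.21  0.82  0.08]
```

{"op": "carry_out", "data": {"rows": [[[0,-0.015,0],[0,0,0.08]],[[0,-0.015,0],[0,0,0.2]],[[0,-0.015,0],[0,0,0.35]],[[0,-0.015,0],[0,0,0.5]],[[0,-0.015,0],[0,0,0.65]],[[0,-0.015,0],[0,0,0.75]],[[0,-0.015,0],[0,0,0.75]],[[0,-0.015,0],[0,0,0.75]]]}}

```text
time_s: 11.7
eef_pos: [0.5525, -0.1455, 0.0707]
eef_rot: [2.542, 1.846, -0.001]
force: [-2.3, -0.2, 5.8]
grip_width: 0.0133
finger_force: 40.6
```

```bash
python3 st.py
```

```text
11.7 [ 0.5525 -0.1455  0.0707] F [-2.33 -0.22  5.78] M [ 0.099  0.634 -0.051] yaw -18.01 0.013264497907060704 [ 0.38  0.47 -0.24  1.89  0.15  0.81 -0.26]
```

First click reached: yaw went from 4.42° to -18.0°. Next is the second.

{"op": "carry_out", "data": {"rows": [[[0,0,0],[0,0,0.08]],[[0,0,0],[0,0,0.2]],[[0,0,0],[0,0,0.35]],[[0,0,0],[0,0,0.5]],[[0,0,0],[0,0,0.65]],[[0,0,0],[0,0,0.75]],[[0,0,0],[0,0,0.75]],[[0,0,0],[0,0,0.75]]]}}

```text
time_s: 12.5
eef_pos: [0.5521, -0.1453, 0.0707]
eef_rot: [-2.853, -1.315, 0.002]
force: [-4.0, 0.0, 6.5]
grip_width: 0.0137
finger_force: 40.8
```

```bash
python3 st.py
```

```text
12.5 [ 0.5521 -0.1453  0.0707] F [-3.98  0.03  6.48] M [ 0.146  0.882 -0.028] yaw -40.51 0.013733778905254172 [ 0.3   0.46 -0.15  1.89  0.1   0.8  -0.61]
```

{"op": "carry_out", "data": {"rows": [[[0,0,0],[0,0,0.08]],[[0,0,0],[0,0,0.2]],[[0,0,0],[0,0,0.35]],[[0,0,0],[0,0,0.5]],[[0,0,0],[0,0,0.65]],[[0,0,0],[0,0,0.75]],[[0,0,0],[0,0,0.75]],[[0,0,0],[0,0,0.75]]]}}

```text
time_s: 13.3
eef_pos: [0.5518, -0.1449, 0.0707]
eef_rot: [-3.054, -0.733, 0.003]
force: [-5.9, 1.0, 7.7]
grip_width: 0.0134
finger_force: 40.9
```

```bash
python3 st.py
python3 - <<'E'
from h import *
w=cam('wrist'); s=cam('scene'); np.savez('w4.npz',**w); np.savez('s4.npz',**s)
cv2.imwrite('pics/w4.png',w['img'][:,:,::-1]); cv2.imwrite('pics/s4.png',cv2.resize(s['img'][160:400,60:380,::-1],None,fx=2,fy=2))
E
```

```text
13.3 [ 0.5518 -0.1449  0.0707] F [-5.93  0.97  7.7 ] M [ 0.261  0.96  -0.043] yaw -63.0 0.013421280715811128 [ 0.23  0.46 -0.06  1.89  0.04  0.79 -0.95]
```

View pics/w4.png

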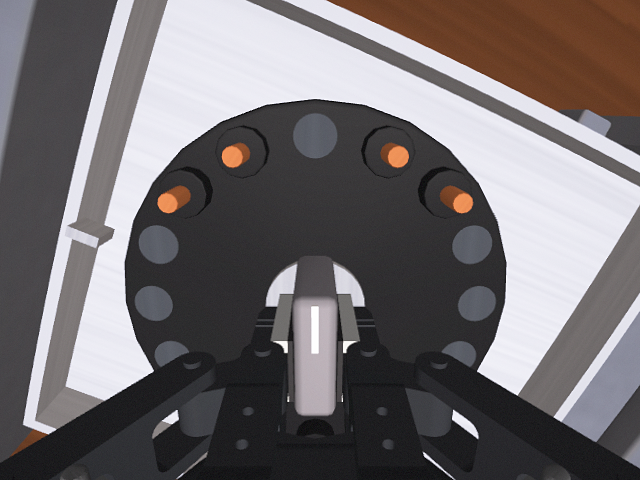

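View pics/s4.png

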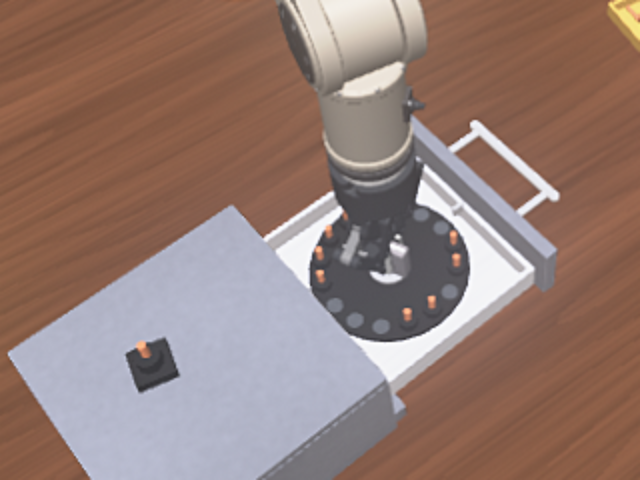

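The wrist view shows the knob at (315,355) between the closed pads, with the disc turned along with the gripper: the sockets hold the same pixels relative to the tool. The scene crop shows the tray still out and the pin base at (152,365), not moved. Before handing in I'll check that the tray front hasn't moved since the stop.

```bash
python3 st.py
python3 - <<'E'
from h import *
a,b=[dict(np.load(n+'.npz'))['img'].astype(np.float32).mean(2) for n in('s2','s4')]
for n,(x,y,w,h) in dict(handle=(318,235,28,40),panel=(305,265,36,40),base=(115,320,45,45),boxes=(360,135,120,110)).items():
    print(n,cv2.phaseCorrelate(a[y:y+h,x:x+w].copy(),b[y:y+h,x:x+w].copy()),abs(a-b)[y:y+h,x:x+w].max())
E
```

```text
13.4 [ 0.5518 -0.1448  0.0707] F [-5.03  1.62  7.7 ] M [ 0.302  0.927 -0.032] yaw -62.99 0.013409712990101925 [ 0.23  0.46 -0.06  1.89  0.04  0.79 -0.95]
handle ((0.03010912271855304, -0.0001482184972410039), 1.0007303901513418) 3.3333435
panel ((-0.041413999462481144, 0.007908670557952746), 1.0089961027933492) 3.3333435
base ((0.5089141230159875, 0.4714035536523973), 0.9925020510473369) 4.0
boxes ((-0.0010812248970211158, 0.000173605419789169), 1.0007194511095683) 4.3333282
```

```bash
python3 -c "
from workcell import env
print(env.finish_job())"
```

```text
the job is handed in; nothing more can be done
None
```

The job is handed in, with no verdict shown: the tray is out at its stop, the knob is turned 67.4° clockwise to the third stop (67.5°) with the gripper still holding it, and the boxes and pin base have not moved.

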